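# Lock the dishwasher filter and close its keeper

## Task

Get the dishwasher's filter frame ready to go back in: with a fingertip, push the long arm of the twist-lock filter round clockwise (seen from above) until it points straight at the lock post and leave it there, then push the small steel keeper round over the steel plate until it is home against its stop block. Only push the two arms from the side, one after the other: do not grip them, do not lift the frame or shove it along the worktop, and leave the other kitchen things where they stand.

Things in the scene. Friction and masses are not known exactly. Their poses are not given: they have to be found in the camera images.
- frame: Grey plastic frame 240 x 320 x 30 mm (its x, y, z) on four rubber feet, loose on the worktop, about 3 kg in all, with a perforated stainless filter plate on top (plate surface 34 mm above the worktop). Origin: centre of the underside, at worktop level; z up. It carries the twist-lock filter (axis at frame x 0, y +60 mm), the lock post and the keeper (pivot at frame x 0, y -115 mm).
- filter (a joint): Angle (rad) of the filter's arm from the lock post, anticlockwise positive seen from above; 0 = points straight at the lock post (locked). It starts between about 0.6 and 1.7. It turns freely from -0.5 to 2.1 about the upright filter axis with light friction (1 N at the arm) and stays where it is left: there is no stop or click at 0.
- filter_axis (a point): On the filter's upright turning axis, at mid-height of its arm (89 mm above the worktop). The filter is a grey and steel cylinder of 82 mm diameter, its cap's upper face 76 mm above the worktop; on the cap stands a round boss of 34 mm diameter up to 101 mm, from which the arm sticks out.
- filter_arm_end (a point): Outer end of the filter's only arm, at mid-height. The arm is a straight black bar 10 mm thick, reaching 89 mm from the axis, its underside 77 mm and its upper face 101 mm above the worktop. It overhangs the cap (41 mm radius) by 48 mm. The point's x axis points outward along the arm, z up.
- lock_post (a point): Top centre of the lock post, the single black post 10 x 8 mm standing on the steel plate, 62 mm above the worktop, 108 mm from the filter axis in the frame's +x direction; the arm clears it above and inside. (The two low round black studs elsewhere on the plate mark the open position and are only 10 mm tall.)
- keeper (a joint): Opening angle (rad) of the keeper: 0 = home, over the steel plate against its stop block, pointing from its pivot towards the filter axis (frame +y); grows clockwise seen from above, so it is closed by pushing it anticlockwise. It starts between about 1.0 and 1.7, sticking out to frame +x. Range 0 to 1.9, light friction (under 1 N at its end), stays where it is left; firm stop at 0.
- keeper_axis (a point): On the keeper's upright pivot axis, at mid-height of the keeper arm (59 mm above the worktop). The pivot boss is 24 mm across.
- keeper_end (a point): Outer end of the keeper, a straight steel bar 10 mm thick reaching 72 mm from its pivot, underside 48 mm, upper face 70 mm above the worktop. Site at mid-height, x axis outward along the bar, z up. Its stop block (12 x 14 mm, top 61 mm above the worktop) is on the far side of its path, frame -x.
- jar: Bystander: glass jar with closed twist cap, 64 mm across, 95 mm tall, standing off the frame's +y end. Origin at the centre of its underside.
- brush: Bystander: wooden-handled dish brush, 235 mm long, with a round head 58 mm across and 34 mm tall, lying along the frame's near (-x) edge.
- tumbler: Bystander: empty glass tumbler, 68 mm across, 90 mm tall, off the frame's -y end. Origin at the centre of its underside.
- tray: Bystander: empty aluminium tray 200 x 150 x 30 mm. Origin at the centre of its underside.
- bowl: Bystander: white bowl, 150 mm across, 60 mm tall. Origin at the centre of its underside.
- soap: Bystander: clear soap bottle, 60 mm across, 190 mm tall. Origin at the centre of its underside.
- mug: Bystander: blue mug, 80 mm across, 90 mm tall. Origin at the centre of its underside.

How it is judged:
By the outcome, as a careful person would: the job done as asked, in the order asked, and still so for the second after the job is handed in, with the robot touching nothing.
It also fails if it takes over 59 s, if anything falls off the work surface, if the arm or the gripper's body presses on something with over 40 N, if the wrist force passes 120 N, or if a joint passes its speed limit or range.

## Robot

A 6-joint arm with a two-finger parallel gripper is mounted at the origin on the work surface. World frame = base frame: x ahead of the robot, y to its left, z up, the work surface at z = 0. Lengths are in mm, angles in degrees, forces in N, time in s.
With the tool pointing down it reaches from about 275 to 875 mm from the base axis. Payload 12.5 kg.
Tool frame: the origin (TCP) lies between the finger pads; the fingertips stand 19 mm ahead of it and the grasp point (between the pads) is the TCP; z points along the fingers, y is the line along which they close (so a half turn about z gives the same grasp; the last joint's range is limited). The gripper opens to 85 mm and grips with 20 to 120 N. Pads are 22 mm wide; open, the fingers measure 114 mm over their backs; the gripper's body (76 mm by 85 mm) begins 54 mm behind the grasp point. The pads swing forward as they close: fully open they stand 13 mm farther back than shut.
Start: joints at [-68.446, 20.094, 94.641, -0, 65.266, -4.847], TCP at [244.582, -492.61, 250.29] pointing down, gripper open.
Joint ranges: [-157.81, 157.81], [-45, 120.19], [0.68, 151.7], [-89.99, 269.99], [4.06, 180], [-164.3, 164.3]. Speed limits (degrees/s): [127.2, 127.2, 159.86, 180, 180, 180].

## Interface

Orientations are given as a 3x3 rotation matrix whose columns are the frame's x, y, z axes.
In Python, from plant import ctrl, ungrasp, close, telemetry, viewer, nets gives the robot as it stands. The module is installed in compiled form; this text tells all that it offers. Calls block until the motion is done:
- ctrl.move_to(position, orientation): joint-space move of the TCP to a pose.
- ctrl.move_linear(position, ori=None, velocity=150): straight line of the TCP; ori=None keeps the orientation; velocity is the mean speed in mm/s.
- ctrl.set_joints(angles): joint-space move.
- ungrasp() and close(force=None): open the fingers fully, or close them until they stop; force is the grip in N (None keeps the last).
- ctrl.dwell(seconds).
- ctrl.inverse_kinematics(position, orientation): joint angles nearest the present ones, or None.
- telemetry.read_state(): the state.
- viewer.snapshot(name): name is "side" or "top" or "wrist"; returns the picture (420x560x3 uint8, blue, green, red); there is no depth.
- viewer.get_calibration(name): a dict with "fx", "fy", "cx", "cy" (pixels), "xyz" and "attitude" of the camera in the world; the wrist camera has in their place "tool_from_camera" (4x4, takes a point from camera to tool coordinates, whose origin is the TCP and whose axes are the flange's). Camera axes: x right, y down, z forward; pixel columns grow to the right and rows downward; lengths in mm; the calibration is good to about 2 mm. The wrist camera is an equidistant fisheye: a pixel r from the principal point sees the ray r / f radians off the axis. A picture is of the moment at which its call begins: read the wrist's pose just before it. get_calibration takes no time and is no camera call.
A pose or a line that the arm cannot do raises ctrl.PlanningError and nothing moves.
- ctrl.job_done(): hands the job in; it is judged then, once.
Trained networks look in the newest picture that a camera, given by its name, has taken for a name from the list of things; names that differ only in an ending like _2 or _b are one class to them, and where a whole thing is asked for, a point or a joint stands for the part that bears it (a point fixed in the world has none). Each returns a list of dicts, best first, with "conf" (0 to 1); they miss things now and then, are a little off and sometimes report something else, mostly with a low value. They report only what shows in the picture. A call takes as long as a camera call.
- nets.silhouettes(thing, camera): "mask" (420x560 bool, what is visible of it) and "position" ([row, column] in pixels, amid what is visible of it).
- nets.landmark_of(thing, camera): "position" ([row, column] in pixels: a listed point, or the origin of a listed thing).
The state is a dict: "t": time; "joint_pos": joint angles; "qd": joint speeds; "joint_efforts": joint torques, N m; "tcp_pos": TCP position; "ee_rot": TCP orientation; "ft_force": force on the tool from outside, world axes, zero at the start; "ft_torque": the same for the moment, N m; "width": opening from 0.0 (shut) to 1.0 (fully open); "gripper_force": force on a finger pad.
Only numpy, scipy, OpenCV 4.12 (cv2) and the standard library are available. Lean on these libraries where they do the work, as an engineer would, in place of code of your own. Each camera call takes 0.05 s, during which the arm holds its last target. There are 200 camera calls.

## Working session

There is one attempt and no reset: what is moved stays moved. The work goes in short steps, each a Python script; the robot and the scene stay as the last script left them, time stands still between calls to the robot, and variables do not carry over. Pictures are saved under pics/ and viewed, at most 10 in all, crops included, and the job is handed in when it is done.

```bash
mkdir -p pics
cat > h.py <<'E'
import numpy as np, cv2
from plant import ctrl, ungrasp, close, telemetry, viewer, nets
def ray(cam,rc,st=None):
    c=viewer.get_calibration(cam); r,q=rc
    if cam=="wrist":
        x=(q-c["cx"])/c["fx"]; y=(r-c["cy"])/c["fy"]; th=np.hypot(x,y)
        d=np.array([np.sin(th)*x/max(th,1e-9),np.sin(th)*y/max(th,1e-9),np.cos(th)])
        T=np.array(c["tool_from_camera"]); R=np.array(st["ee_rot"])
        return np.array(st["tcp_pos"])+R@T[:3,3], R@T[:3,:3]@d
    d=np.array([(q-c["cx"])/c["fx"],(r-c["cy"])/c["fy"],1.])
    return np.array(c["xyz"]),np.array(c["attitude"])@d
def at_z(cam,rc,z,st=None):
    o,d=ray(cam,rc,st); return o+d*(z-o[2])/d[2]
Z=dict(filter_axis=89,filter_arm_end=89,lock_post=62,keeper_axis=59,keeper_end=59,frame=0,jar=0,tumbler=0,brush=0,tray=0,bowl=0,soap=0,mug=0)
def look(cam,names,save=None):
    st=telemetry.read_state(); im=viewer.snapshot(cam); out={}
    for n in names:
        for k in nets.landmark_of(n,cam)[:2]:
            p=at_z(cam,k["position"],Z[n],st); out.setdefault(n,p)
            print(cam,n,round(k["conf"],2),np.round(k["position"]),np.round(p,1))
    if save: cv2.imwrite("pics/"+save,im)
    return out
E
python3 - <<'E'
from h import *
s=telemetry.read_state(); print(s["t"],s["ee_rot"],s["width"])
look("top",list(Z),"top.png")
look("side",["filter_axis","filter_arm_end","lock_post","keeper_axis","keeper_end"],"side.png")
print(viewer.get_calibration("top"),viewer.get_calibration("wrist"),telemetry.read_state()["t"])
E
```

```text
0.0 [[ 8.95716655e-01  4.44625078e-01 -4.62650691e-04]
 [ 4.44625309e-01 -8.95715926e-01  1.14633683e-03]
 [ 9.52865089e-05 -1.23249919e-03 -9.99999236e-01]] 0.9985424375032839
top filter_axis 0.58 [210. 267.] [533.2  41.9  89. ]
top filter_arm_end 0.72 [186. 253.] [617.6  93.6  89. ]
top keeper_axis 0.72 [218. 313.] [ 511.5 -123.5   59. ]
top keeper_end 0.5 [196. 308.] [ 591.8 -104.3   59. ]
top frame 0.69 [213. 281.] [537.5  -9.5   0. ]
top jar 0.67 [192. 228.] [610.1 192.3   0. ]
top tumbler 0.55 [212. 339.] [ 541.9 -226.8    0. ]
top tumbler 0.29 [188. 251.] [629.7 106.7   0. ]
top brush 0.93 [260. 274.] [359.7  15.1   0. ]
top tray 0.85 [261. 421.] [ 368.2 -528.3    0. ]
top bowl 0.68 [265. 146.] [334.6 481.7   0. ]
top bowl 0.44 [217. 157.] [512.8 451.6   0. ]
top soap 0.91 [215. 155.] [519.8 459.5   0. ]
top mug 0.67 [197. 402.] [ 603.6 -461.3    0. ]
top mug 0.33 [265. 147.] [333.9 480.5   0. ]
side filter_axis 0.56 [202. 288.] [526.4  47.8  89. ]
side filter_arm_end 0.88 [195. 314.] [614.   79.2  89. ]
side filter_arm_end 0.35 [242. 314.] [ 588.1 -143.3   89. ]
side lock_pos
[... 300 characters left out ...]
1380884661, 'xyz': array([ 345.62152877,    1.68433898, 1436.31070239]), 'attitude': array([[ 0.0177222 , -0.991005  ,  0.13264618],
       [-0.9998297 , -0.01824829, -0.00275143],
       [ 0.00514725, -0.13257483, -0.99115963]])} {'fx': 325.19226210127806, 'fy': 325.19226210127806, 'cx': 277.0898927165841, 'cy': 209.07259663348242, 'tool_from_camera': array([[-1.44246011e-04, -9.56383931e-01, -2.92112574e-01,
         7.34038639e+01],
       [ 9.99999828e-01,  2.79577188e-05, -5.85337005e-04,
         1.22344582e+00],
       [ 5.67973707e-04, -2.92112608e-01,  9.56383763e-01,
        -1.23173223e+02],
       [ 0.00000000e+00,  0.00000000e+00,  0.00000000e+00,
         1.00000000e+00]])} 1.0
```

Run:
```python
from h import *
R=np.array([[1,0,0],[0,-1,0],[0,0,-1.]])
close(20)
ctrl.move_to([500,-30,270],R)
ctrl.dwell(0.2)
look("wrist",["filter_axis","filter_arm_end","lock_post","keeper_axis","keeper_end","frame","jar","tumbler","brush"],"w1.png")
s=telemetry.read_state();print(s["t"],s["width"],s["tcp_pos"],s["joint_pos"])
```

```text
wrist filter_axis 0.86 [149. 195.] [541.1  46.4  89. ]
wrist filter_axis 0.49 [ 94. 106.] [602.3 140.4  89. ]
wrist filter_arm_end 0.95 [ 77. 150.] [613.9  90.5  89. ]
wrist lock_post 0.61 [ 42. 210.] [649.9  35.6  62. ]
wrist keeper_axis 0.95 [162. 366.] [ 523.5 -126.7   59. ]
wrist keeper_axis 0.18 [273.   9.] [367.3 386.9  59. ]
wrist keeper_end 0.97 [ 93. 358.] [ 596.6 -114.9   59. ]
wrist keeper_end 0.3 [ 76. 150.] [618.7 102.4  59. ]
wrist frame 0.77 [146. 260.] [533.1 -10.7   0. ]
wrist frame 0.64 [ 94. 361.] [ 599.3 -133.3    0. ]
wrist tumbler 0.87 [153. 433.] [ 530.3 -235.9    0. ]
wrist brush 0.76 [273. 242.] [361.6  16.7   0. ]
4.3833 0.00278963204951275 [500.0044191  -29.97907039 270.00986311] [-8.75711120e+00  1.37510956e+01  1.00379348e+02 -1.50459418e-03
  6.58692026e+01  8.12409640e+01]
```

View pics/w1.png

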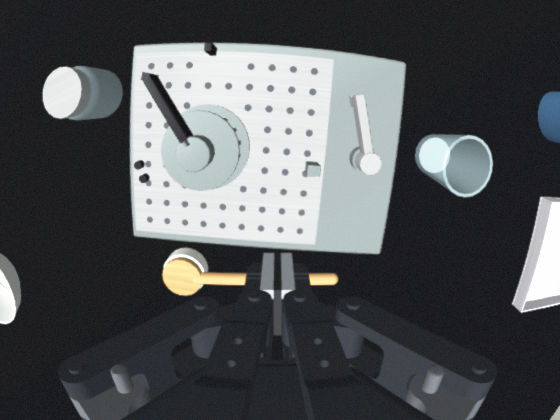

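View pics/side.png

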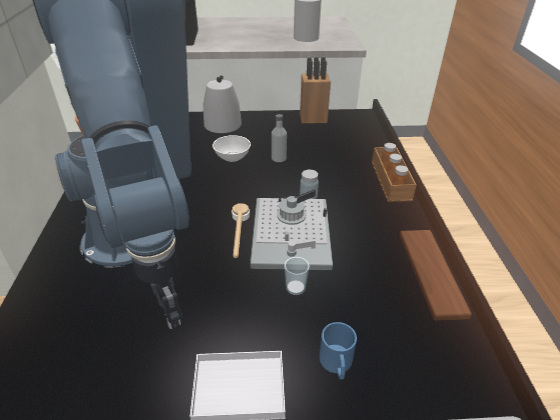

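```bash
cat >> h.py <<'E'
def R_(a):
    c,s=np.cos(a),np.sin(a); return np.array([[c,s,0],[s,-c,0],[0,0,-1.]])
def U(a): return np.array([np.cos(a),np.sin(a)])
def pose(ax,r,a,d,z):  # pad face flush beside an arm at angle a; d>0 on its anticlockwise side
    p=np.array(ax[:2])+r*U(a)+d*np.array([-np.sin(a),np.cos(a)]); return [p[0],p[1],z],R_(a)
E
python3 - <<'E'
from h import *
A=[538,46]; yaw=np.radians(-5.7); D=19.5; r=70
a0=np.radians(48)
p,R=pose(A,r,a0,D,160); ctrl.move_to(p,R)
p,R=pose(A,r,a0,D,101); ctrl.move_linear(p,R,100)
for a in np.linspace(a0,yaw+np.radians(6),7)[1:]:
    p,R=pose(A,r,a,D,101); ctrl.move_linear(p,R,50); s=telemetry.read_state(); print(np.degrees(a),np.round(s["ft_force"],2))
p,R=pose(A,r,a,D+20,101); ctrl.move_linear(p,R,100)
p,R=pose(A,r,a,D+20,180); ctrl.move_linear(p,R,150)
ctrl.move_to([500,30,230],R_(0)); ctrl.dwell(0.2)
o=look("wrist",["filter_axis","filter_arm_end","lock_post","keeper_axis","keeper_end"],"w2.png")
f=lambda a,b:np.degrees(np.arctan2(*(o[b]-o[a])[1::-1]))
print(f("filter_axis","filter_arm_end"),f("filter_axis","lock_post"),f("keeper_axis","filter_axis")-90)
print(telemetry.read_state()["t"])
E
```

```text
40.050000000000004 [ 0.45 -0.63  0.48]
32.1 [-0.34 -0.32  0.12]
24.150000000000006 [ 0.59 -0.15  0.12]
16.200000000000003 [-0.42 -0.68  0.75]
8.250000000000002 [-0.08  0.09 -0.06]
0.30000000000000043 [ 0.2   0.11 -0.47]
wrist filter_axis 0.73 [159. 254.] [536.8  48.   89. ]
wrist filter_arm_end 0.97 [ 47. 256.] [628.1  45.9  89. ]
wrist filter_arm_end 0.64 [172. 436.] [ 528.5 -112.7   89. ]
wrist lock_post 0.72 [ 36. 267.] [644.5  38.   62. ]
wrist keeper_axis 0.75 [ 49. 258.] [632.4  46.2  59. ]
wrist keeper_axis 0.63 [172. 434.] [ 523. -127.   59.]
wrist keeper_end 0.86 [ 98. 432.] [ 595.4 -118.5   59. ]
-1.3068776844561956 -5.314961873465302 88.91937518295276
10.1333
```

View pics/w2.png

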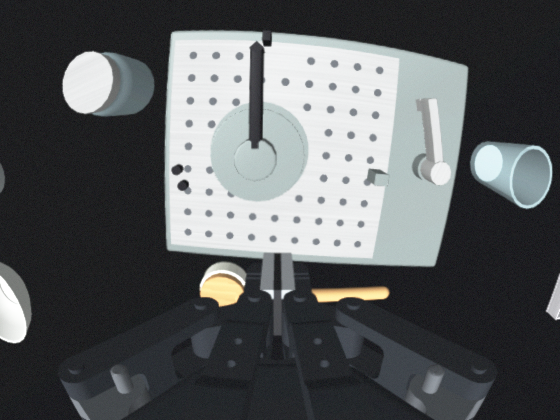

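```bash
cat >> h.py <<'E'
def rect(im,st,z,x0=430,x1=670,y0=-180,y1=170,s=2):
    # overhead map of plane z: column = (y1-y)*s, row = (x1-x)*s
    c=viewer.get_calibration("wrist"); T=np.array(c["tool_from_camera"]); R=np.array(st["ee_rot"])
    X,Y=np.meshgrid(np.arange(x1,x0,-1/s),np.arange(y1,y0,-1/s),indexing="ij")
    P=np.stack([X,Y,0*X+z],-1)-(np.array(st["tcp_pos"])+R@T[:3,3])
    q=P@(R@T[:3,:3]); th=np.arctan2(np.hypot(q[...,0],q[...,1]),q[...,2]); n=np.hypot(q[...,0],q[...,1])
    return cv2.remap(im,(c["cx"]+c["fx"]*th*q[...,0]/n).astype("f4"),(c["cy"]+c["fy"]*th*q[...,1]/n).astype("f4"),cv2.INTER_LINEAR)
def toxy(p): return np.array([670-p[1]/2,170-p[0]/2])
def holes(im,st):  # plate lattice angle from hole pairs
    g=cv2.cvtColor(rect(im,st,34),cv2.COLOR_BGR2GRAY)
    p=cv2.SimpleBlobDetector_Params(); p.minArea=30; p.maxArea=300; p.minThreshold=60;p.maxThreshold=220;p.filterByConvexity=False;p.filterByInertia=False
    k=np.array([toxy(b.pt) for b in cv2.SimpleBlobDetector_create(p).detect(g)])
    d=(k[:,None]-k[None]).reshape(-1,2); L=np.hypot(*d.T); d=d[(L>60)&(L<150)]
    a=np.degrees(np.arctan2(d[:,1],d[:,0])); a=(a+45)%90-45
    g=np.arange(-15,15,.1); h=np.array([np.exp(-((a-t)/.7)**2).sum() for t in g]); return len(k),g[h.argmax()]
def armang(im,st,ax,approx,r0=30,r1=80,z=101):  # centreline of the dark bar's top face
    g=cv2.cvtColor(rect(im,st,z),cv2.COLOR_BGR2GRAY).astype(float); pts=[]
    for r in np.arange(r0,r1,2):
        w=np.arange(-18,18,.25); u=U(approx); P=np.array(ax[:2])+r*u+w[:,None]*np.array([-u[1],u[0]])
        v=g[np.clip(((670-P[:,0])*2).astype(int),0,479),np.clip(((170-P[:,1])*2).astype(int),0,699)]
        m=v<60
        if m.any(): pts.append([*P[m].mean(0),m.sum()*.25])
    pts=np.array(pts); f=np.polyfit(pts[:,0],pts[:,1],1); return np.degrees(np.arctan(f[0])),np.polyval(f,ax[0]),np.median(pts[:,2])
E
python3 - <<'E'
from h import *
im=cv2.imread("pics/w2.png"); st=telemetry.read_state()
print(holes(im,st),armang(im,st,[537,47],np.radians(-1.5)))
a,b=rect(im,st,34),rect(im,st,101); cv2.imwrite("pics/r.png",np.hstack([a[::2,::2],b[::2,::2]]))
E
```

```text
(62, np.float64(-4.400000000000038)) (np.float64(-1.9275852859908484), np.float64(43.460314880475494), np.float64(3.5))
```

View pics/r.png

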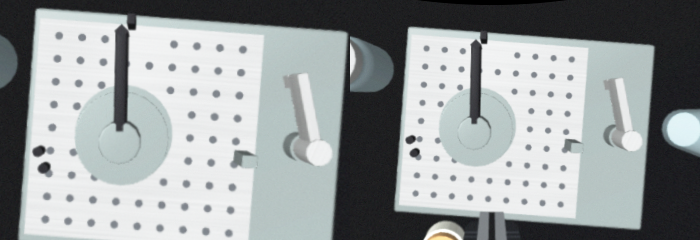

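```bash
sed -i 's/m=v<60/m=v<T/; s/r1=80,z=101)/r1=80,z=101,T=100)/' h.py
python3 - <<'E'
from h import *
im=cv2.imread("pics/w2.png"); st=telemetry.read_state()
for T in (60,80,100,120): print(armang(im,st,[537,47],np.radians(-1.5),T=T))
s1=dict(tcp_pos=[500,-30,270],ee_rot=R_(0)); im1=cv2.imread("pics/w1.png"); print(holes(im1,s1),holes(im,st))
# boss circle
g=rect(im,st,101); c=cv2.HoughCircles(cv2.cvtColor(g,cv2.COLOR_BGR2GRAY),cv2.HOUGH_GRADIENT,1,20,param1=60,param2=12,minRadius=30,maxRadius=38)
if c is not None: print([(toxy(q[:2]),q[2]/2) for q in c[0][:6]])
E
```

```text
(np.float64(-1.9275852859908484), np.float64(43.460314880475494), np.float64(3.5))
(np.float64(-1.09214458565196), np.float64(45.37034406556427), np.float64(9.0))
(np.float64(-1.2409077068054857), np.float64(45.6004956908779), np.float64(10.0))
(np.float64(-1.224407554064535), np.float64(45.57494933747777), np.float64(10.0))
(61, np.float64(-4.300000000000038)) (62, np.float64(-4.400000000000038))
[(array([ 541.25, -163.75], dtype=float32), np.float32(17.05)), (array([538.25,  47.25], dtype=float32), np.float32(16.5)), (array([430.25,  76.75], dtype=float32), np.float32(18.15)), (array([453.75,  48.75], dtype=float32), np.float32(17.0)), (array([595.25, 146.75], dtype=float32), np.float32(16.35))]
```

Run:
```python
from h import *
A=[538,46]; r=70; D=19.5
a=np.radians(2.5); p,R=pose(A,r,a,D+14,150); ctrl.move_to(p,R)
p,R=pose(A,r,a,D+14,101); ctrl.move_linear(p,R,100)
p,R=pose(A,r,a,D,101); ctrl.move_linear(p,R,50)
a=np.radians(-2.8); p,R=pose(A,r,a,D,101); ctrl.move_linear(p,R,20); ctrl.dwell(0.2)
p,R=pose(A,r,a,D+20,101); ctrl.move_linear(p,R,60)
p,R=pose(A,r,a,D+20,180); ctrl.move_linear(p,R,150)
ctrl.move_to([500,30,230],R_(0)); ctrl.dwell(0.3)
st=telemetry.read_state(); im=viewer.snapshot("wrist"); cv2.imwrite("pics/w3.png",im)
print(holes(im,st),armang(im,st,[538,46],np.radians(-4)),st["t"])
for n in ("lock_post","filter_arm_end"): print([ (round(k["conf"],2),at_z("wrist",k["position"],Z[n],st)) for k in nets.landmark_of(n,"wrist")[:2]])
```

```text
(62, np.float64(-4.300000000000038)) (np.float64(-3.906004659033193), np.float64(45.62554209013293), np.float64(9.5)) 14.5667
[(0.72, array([646.59047755,  38.43945073,  62.        ]))]
[(0.61, array([626.73306837,  40.12164609,  89.        ])), (0.53, array([638.75530509,  36.01067758,  89.        ]))]
```

View pics/w3.png

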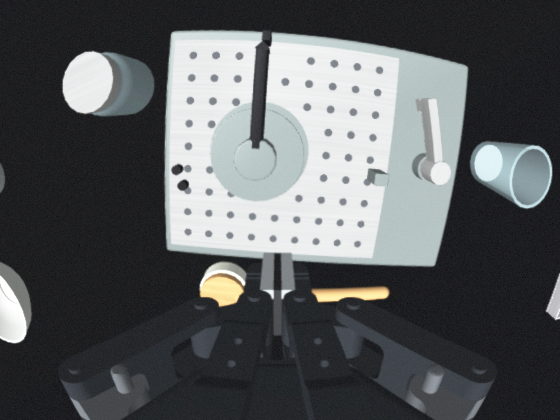

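Run:
```python
from h import *
K=[523,-127]; r=55; D=-19.5; d2=np.radians
q=telemetry.read_state()["joint_pos"]; print(np.round(q))
for off in (0,180):
  for a in (-12,8,30,60,90):
    p,_=pose(K,r,d2(a),D,74); j=ctrl.inverse_kinematics(p,R_(d2(a+off))); print(off,a,None if j is None else np.round(j))
```

```text
[ -2.  16. 103.  -0.  61.  88.]
0 -12 [-20.  37.  95.  -0.  48.  82.]
0 8 [-18.  38.  95.  -0.  48.  64.]
0 30 [-16.  37.  95.  -0.  47.  44.]
0 60 [-14.  36.  98.  -0.  46.  16.]
0 90 [-12.  34. 102.  -0.  44. -12.]
180 -12 [-20.  37.  95.  -0.  48. -98.]
180 8 [ -18.   38.   95.   -0.   48. -116.]
180 30 [ -16.   37.   95.   -0.   47. -136.]
180 60 [ -14.   36.   98.   -0.   46. -164.]
180 90 None
```

Run:
```python
from h import *
K=[523,-127]; r=55; D=-19.5; d2=np.radians
go=lambda a,d,z,v: ctrl.move_linear(*pose(K,r,d2(a),d,z),v)
ctrl.move_to(*pose(K,r,d2(-12),D,170))
go(-12,D,74,100)
for a in np.linspace(-12,76,9)[1:]: go(a,D,74,45)
ctrl.dwell(0.2); f0=np.array(telemetry.read_state()["ft_force"]); hit=0
for a in np.arange(76.5,93,0.5):
    go(a,D,74,20); ctrl.dwell(0.1)
    s=telemetry.read_state(); f=np.array(s["ft_force"])-f0; 
    if f[0]>1.5: print(a,np.round(f,2))
    if f[0]>4: break
print("end",a,s["t"])
go(a,D-15,74,60); go(a,D-15,170,120)
ctrl.move_to([480,0,250],R_(0)); ctrl.dwell(0.3)
st=telemetry.read_state(); im=viewer.snapshot("wrist"); cv2.imwrite("pics/w4.png",im)
print(holes(im,st),armang(im,st,[538,46],d2(-4)),st["t"])
```

```text
78.0 [ 1.51 -1.22  0.09]
81.0 [ 1.66 -1.46  0.32]
85.0 [ 3.96 -1.64 -1.07]
85.5 [ 5.13 -2.6  -2.33]
end 85.5 26.725
(64, np.float64(-4.300000000000038)) (np.float64(-4.043606982263124), np.float64(44.40713391245199), np.float64(11.5)) 29.8083
```

View pics/w4.png

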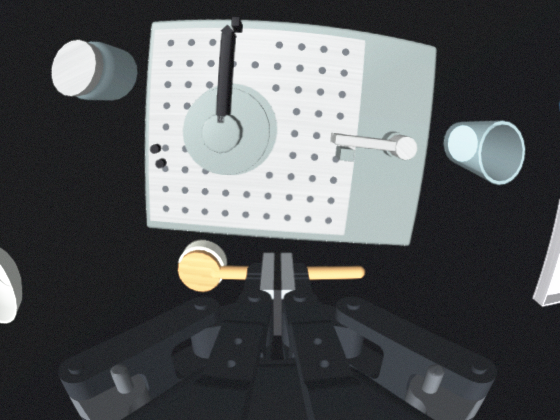

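```bash
python3 -c "
from h import *
print(ctrl.job_done())"
```

```text
the job is handed in; nothing more can be done
None
```

The job is handed in, with no verdict returned yet: the filter arm points at the lock post to within about 0.4° by the wrist camera, and the keeper, pushed second, is home against its stop block. The frame and the other kitchen things look unmoved, and it took about 30 s of the 59 s.

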